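Shut and lock the filter cover of the bench fume-filter unit

ROBOT

A 7-joint arm with a two-finger parallel gripper is mounted at the origin on the work surface. World frame = base frame: x ahead of the robot, y to its left, z up, the work surface at z = 0. Lengths are in m, angles in rad, forces in N, time in s.
With the tool pointing down it reaches from about 0.425 to 0.925 m from the base axis. Payload 6.8 kg.
Tool frame: the origin (TCP) lies on the mounting face of the last link; the fingertips stand 182 mm ahead of it and the grasp point (between the pads) lies 163 mm ahead of it (robot.tip_reach is the distance from the TCP to the fingertips, in m); z points along the fingers, y is the direction in which the jaws open and shut (so a half turn about z gives the same grasp; the last joint's range is limited). The gripper opens to 88 mm and grips with 3 to 60 N. Pads are 20 mm wide; open, the fingers measure 115 mm over their backs; the gripper's body (75 mm by 178 mm) begins 61 mm behind the grasp point.
Start: joints at [-1.326, 0.477, 0.022, 1.555, -0.011, 1.109, -0.083], TCP at [0.233, 0.633, 0.405] pointing down, gripper open.
Joint ranges: [-2.96, 2.96], [-0.34, 2.1], [-1.41, 1.46], [0.24, 2.44], [-1.37, 4.51], [0.17, 1.92], [-2.96, 2.96]. Speed limits (rad/s): [2.39, 2.39, 3.14, 3.14, 3.14, 3.14, 3.14].

INTERFACE

Orientations are given as a unit quaternion [x, y, z, w].
In Python, from workcell import robot, optics gives the robot as it stands. The module is installed in compiled form; this text tells all that it offers.
- The arm moves only by the shell command python3 -m crank 'ROWS' [OPENING] [FORCE]. ROWS is text: rows parted by semicolons, each of 6 numbers parted by spaces: the shift along the tool's x, y, z in m, then the turn, a rotation vector about the tool's x, y, z in rad. In form: tx ty tz wx wy wz; .... A call has 1 to 20 rows; each row shifts and turns the commanded pose from where the row before left it, along the tool's axes as they then stand; what a row does not reach is not made up. A row lasts 1/12 s, in which the tool goes at most 41.7 mm and 7.16 degrees, less where a joint would pass 70% of its speed; a pose out of reach is approached as far as the arm can. A call with a gripper value outside its range is refused whole. OPENING is the closure, from 0 (fully open) to 1 (shut), set as the call begins (- or left out, the last holds). The fingers move at their own pace and stop on an object; FORCE is the grip in N (left out, the last holds). Time passes only in rows, so rows that do not move let the fingers close. It gives the time, the measured TCP pose, the force and the opening at its end, in the units of the state.
- robot.sense(): the state, without advancing time (a new reading comes with each control period).
- optics.snapshot(name): name is "scene" or "top"; returns the picture (400x640x3 uint8, red, green, blue); there is no depth.
- optics.calibration(name): a dict with "K" (3x3 intrinsics, pixels), "cam_to_world" (4x4, takes a point from camera to world coordinates). Camera axes: x right, y up, looking along -z (the intrinsics and any distortion apply to the point x, -y, -z); pixel columns grow to the right and rows downward; lengths in m; the calibration is good to about 2 mm. A picture is of the moment at which its call begins. calibration takes no time and is no camera call.
- robot.sign_off(): hands the job in, once; it reports no verdict.
The state is a dict: "clock": time; "q": joint angles; "qd": joint speeds; "tau": joint torques, N m; "position": TCP position; "orientation": TCP orientation; "contact_force": force on the tool from outside, world axes, zero at the start; "wrist_torque": the same for the moment, N m; "finger_gap": finger opening in m.
Only numpy, scipy, OpenCV 4.12 (cv2) and the standard library are available. Lean on these libraries where they do the work, as an engineer would, in place of code of your own. Each camera call takes 0.05 s, during which the arm holds its last target. There are 200 camera calls.

TASK

The filter in the bench fume unit has just been changed and its hinged grey cover still stands part open. With your fingertips push the cover down onto its seal, then set the fingertips in the slot of its blue quarter-turn lock and turn it clockwise (seen from above) all the way to its stop at the green dot, so that the cover stays locked down when you let go. Nothing needs gripping: do not lift the cover further open, and leave the jar on the unit and the things beside it where they are.

Things in the scene. Friction and masses are not known exactly. Their poses are not given: they have to be found in the camera images.
- unit: White bench fume-filter unit, a fixed box 360 (x) x 400 (y) x 160 mm high, with an opening in its top deck under the grey cover. Origin: centre of its underside, on the bench; x points from its front (blue control panel and grille, facing the robot) to its rear, z up.
- cover_hinge (a point): Middle of the cover's hinge line, fixed on the unit near the rear of its deck, 135 mm behind the unit's centre and 162 mm above the bench; the hinge line runs along this frame's y axis, and the frame has the unit's axes. It lies at the height of the underside of the shut cover.
- cover (a joint): Angle of the grey cover, rad: 0 shut and level, larger = front edge (the one nearest the robot) raised. Flat plate 280 mm (hinge to front edge) x 270 mm wide x 12 mm thick, 0.4 kg with its lock. The stiff hinge (0.65 N m friction) stays where left; about 1 N near the front edge pushes it down. Locked it stays at about 0.006.
- cover_edge (a point): Middle of the cover's front edge, on its upper face, 280 mm from the hinge line; frame turns with the cover. Under this edge is a springy foam seal that pushes back below 0.023 rad (the last 6 mm): 10 to 12 N down on the lock bring the cover to 0; let go unlocked it rises again to about 0.02.
- lock_slot (a point): Centre of the floor of the finger slot in the blue round lock dial, on its axis, 195 mm from the hinge line, 4 mm above the cover's underside, mid-width. Dial 84 mm across, 6 mm proud of the cover. Slot 62 mm long, 30 wide, 14 deep, upright walls, through the dial's centre. The frame turns with the dial: x along the slot to the white pointer, z up out of the cover.
- lock (a joint): Dial angle, rad, growing clockwise from above: 0 unlocked (pointer at red dot, the unit's -y side), 1.57 locked, hard stop (pointer at green dot, front edge). About 0.1 N m friction, stays where left. From about 0.9 a cam under it catches a keeper and draws the cover down (to 0.3 N m); turn only with the cover on its seal, lightly pressed, else the cam strikes or lands on the keeper.
- jar: Small amber jar with red cap, 42 mm across, 52 mm high, loose on the unit's deck at the right of the cover seen from the front. Origin: centre of its underside. To be left alone.
- tip_box: Blue pipette-tip box with clear lid, 85 x 120 x 72 mm high, loose on the bench beside the unit (+y side). Origin: centre of its underside. To be left alone.
- reagent: Glass bottle with blue cap, 66 mm across, 150 mm high, loose on the bench beside the unit (+y side). Origin: centre of its underside. To be left alone.
- tape: Roll of yellow tape lying flat, 96 mm across, 24 mm high, loose on the bench at the -y side of the unit. Origin: centre of its underside. To be left alone.

How it is judged:
By the outcome, as a careful person would: the job done as asked, in the order asked, and still so for the second after the job is handed in, with the robot touching nothing.
It also fails if it takes over 45 s, if anything falls off the work surface, if the arm or the gripper's body presses on something with over 40 N, if the wrist force passes 120 N, or if a joint passes its speed limit or range.

## Working session

There is one attempt and no reset: what is moved stays moved. The work goes in short steps, Python scripts to look and compute and a shell command to move; the robot and the scene stay as the last step left them, time stands still between calls to the robot, and variables do not carry over. Pictures are saved under pics/ and viewed, on a budget of 10 in all, crops included, one or two more only if the job needs it, and the job is handed in when it is done.

```bash
mkdir -p pics
python3 - <<'E'
from workcell import robot, optics
import cv2,numpy as np
s=robot.sense(); print({k:np.round(v,3) for k,v in s.items()}, robot.tip_reach)
for n in("scene","top"):
    im=optics.snapshot(n); cv2.imwrite(f"pics/{n}0.png",im[:,:,::-1]); c=optics.calibration(n); print(n,{k:np.round(v,4).tolist() if not isinstance(v,str) else v for k,v in c.items()})
E
```

```text
{'clock': np.float64(0.0), 'q': array([-1.326,  0.478,  0.022,  1.556, -0.011,  1.109, -0.083]), 'qd': array([ 0.   , -0.001,  0.001,  0.   , -0.   , -0.001, -0.001]), 'tau': array([ 0.0000e+00, -5.8285e+01,  1.5350e+00, -2.7260e+01, -5.4000e-02,
        1.7000e-02,  0.0000e+00]), 'position': array([0.233, 0.633, 0.404]), 'orientation': array([ 0.175,  0.984, -0.001, -0.   ]), 'contact_force': array([-0.712, -0.443,  0.389]), 'wrist_torque': array([-0.052, -0.037,  0.012]), 'finger_gap': np.float64(0.088)} 0.182
scene {'K': [[435.2864, 0.0, 323.9348], [0.0, 435.2864, 196.7411], [0.0, 0.0, 1.0]], 'cam_to_world': [[-0.424, -0.8593, 0.2861, 0.9102], [0.9056, -0.4004, 0.1398, 0.1858], [-0.0056, 0.3184, 0.9479, 1.2325], [0.0, 0.0, 0.0, 1.0]]}
top {'K': [[485.9012, 0.0, 316.2833], [0.0, 485.9012, 198.2754], [0.0, 0.0, 1.0]], 'cam_to_world': [[0.0231, 0.9834, -0.1799, 0.3661], [-0.9997, 0.0232, -0.0014, 0.0034], [0.0028, 0.1799, 0.9837, 1.2046], [0.0, 0.0, 0.0, 1.0]]}
```

View pics/scene0.png

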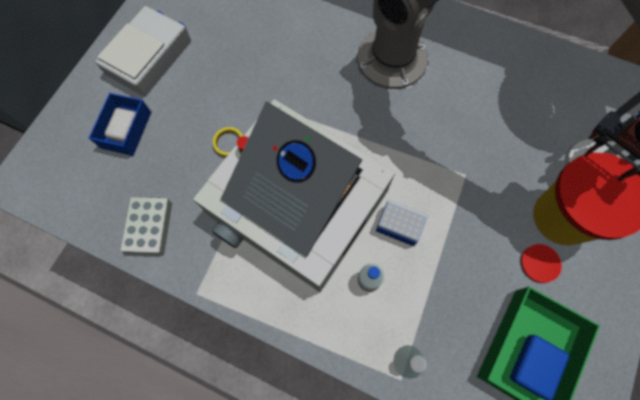

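View pics/top0.png

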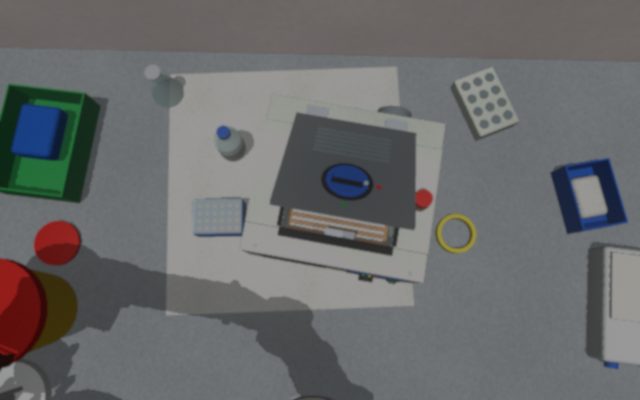

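Run:
```python
import cv2
a=cv2.imread("pics/top0.png")[85:290,230:460]; cv2.imwrite("pics/topc.png",cv2.resize(a,None,fx=3.4,fy=2.9,interpolation=cv2.INTER_CUBIC)[:600,:782])
a=cv2.imread("pics/scene0.png")[90:295,185:405]; cv2.imwrite("pics/scenec.png",cv2.resize(a,None,fx=2.9,fy=2.9,interpolation=cv2.INTER_CUBIC))
```

```text
(no output)
```

View pics/topc.png

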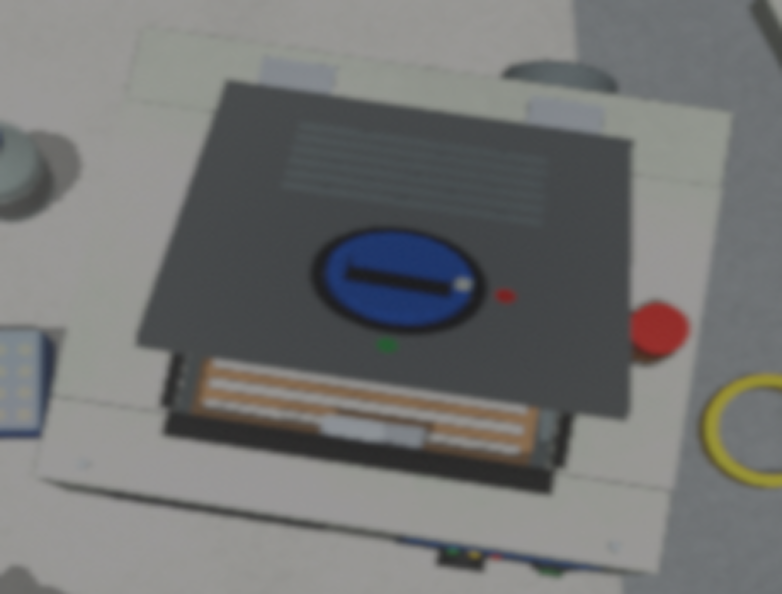

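View pics/scenec.png

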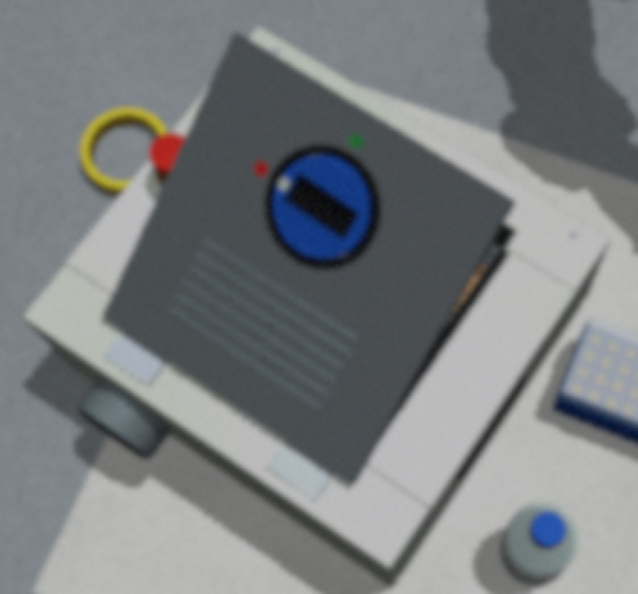

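```bash
cat > h.py <<'E'
import numpy as np
from workcell import robot, optics
def proj(n,P):
    c=optics.calibration(n);K=np.array(c["K"]);M=np.linalg.inv(np.array(c["cam_to_world"]))
    p=np.atleast_2d(P)@M[:3,:3].T+M[:3,3]; return np.c_[K[0,2]+K[0,0]*p[:,0]/-p[:,2],K[1,2]+K[1,1]*p[:,1]/p[:,2]]
def unit(p,L):
    x,y,a=p[:3];c,s=np.cos(a),np.sin(a);L=np.atleast_2d(L)
    return L@np.array([[c,s,0],[-s,c,0],[0,0,1]])+[x,y,0]
def cov(p,L,phi):  # L: distance fwd from hinge, y, height above underside
    L=np.atleast_2d(L);d,y,h=L.T;c,s=np.cos(phi),np.sin(phi)
    return unit(p,np.c_[.135-d*c+h*s,y,.162+d*s+h*c])
def tops(): pass
E
python3 - <<'E'
from h import *
from scipy.optimize import least_squares
deckL=np.array([[.18,.2,.16],[.18,-.2,.16],[-.18,-.2,.16],[-.18,.2,.16]])
covL=np.array([[0,.135,.012],[0,-.135,.012],[.28,-.135,.012],[.28,.135,.012],[.195,0,.018]])
T=np.array([[145,27],[732,113],[658,573],[42,482],[228,80],[632,141],[628,417],[138,343],[399,280]])/[3.4,2.9]+[230,85]
S=np.array([[390,580],[25,317],[258,27],[607,243],[350,486],[104,320],[238,33],[513,203],[323,206]])/2.9+[185,90]
def f(p,r=1):
    P=np.r_[unit(p,deckL),cov(p,covL,p[3])]
    return np.r_[(proj("top",P)-T),(proj("scene",P)-S)].ravel()
r=least_squares(f,[.6,0,0,.4],loss="soft_l1");print(r.x,r.cost);print(np.round(r.fun.reshape(-1,2),1).tolist())
p=r.x
print("slot",cov(p,[.195,0,.004],p[3]),cov(p,[.195,0,.004],0),"edge",cov(p,[.28,0,.012],p[3]),"yaw deg",np.degrees(p[2]),"hinge",cov(p,[0,0,0],0))
np.save("p.npy",p)
E
```

```text
[ 0.58948636 -0.0567389  -0.15443519  0.56452961] 20.228192873700376
[[-1.5, -1.3], [0.2, -1.1], [0.0, 0.0], [-3.7, -2.1], [-1.2, -0.8], [-0.2, -1.2], [-0.5, 0.2], [-1.5, -0.1], [-0.7, -0.1], [-0.6, -4.4], [-2.0, -0.7], [-0.8, -1.5], [0.9, -2.5], [0.1, -0.8], [-1.5, -1.6], [-0.8, -0.6], [0.1, -1.3], [-0.7, -0.4]]
slot [[ 0.56221109 -0.05249283  0.26970796]] [[ 0.53020045 -0.04750958  0.166     ]] edge [[ 0.49548353 -0.04210503  0.32194326]] yaw deg -8.848484425798523 hinge [[ 0.72287967 -0.07750487  0.162     ]]
```

```bash
python3 -m crank '0 0 -.036 0 0 0;0 0 -.036 0 0 0;0 0 -.036 0 0 0;0 0 -.036 0 0 0;0 0 -.036 0 0 0;0 0 0 0 0 0' 0.75 20 && python3 -m crank '-.025 -.027 0 0 0 0;-.025 -.027 0 0 0 0;-.025 -.027 0 0 0 0;-.025 -.027 0 0 0 0;-.025 -.027 0 0 0 0;-.025 -.027 0 0 0 0;-.025 -.027 0 0 0 0;-.025 -.027 0 0 0 0;-.025 -.027 0 0 0 0;-.025 -.027 0 0 0 0;-.025 -.027 0 0 0 0;-.025 -.027 0 0 0 0;-.025 -.027 0 0 0 0;-.025 -.027 0 0 0 0;-.025 -.027 0 0 0 0;-.025 -.027 0 0 0 0;-.025 -.027 0 0 0 0;-.025 -.027 0 0 0 0;-.025 -.027 0 0 0 0;-.025 -.027 0 0 0 0' && python3 -m crank '0 0 0 0 0 -.1;0 0 0 0 0 -.1;0 0 0 0 0 0;0 0 0 0 0 0'
cat >> h.py <<'E'
from scipy.spatial.transform import Rotation as R
def tip():
    s=robot.sense(); r=R.from_quat(s["orientation"]).as_matrix(); return s["position"]+r[:,2]*robot.tip_reach, r, s
def where():
    p=np.load("p.npy"); t,r,s=tip(); yaw=np.degrees(np.arctan2(r[1,1],r[0,1]))
    d=unit(p,[[1,0,0],[0,1,0]])-[p[0],p[1],0]
    l=(t-[p[0],p[1],0])@np.r_[d,[[0,0,1]]].T
    print("t %.2f"%s["clock"],"tip",t.round(4),"unit-local",l.round(4),"yaw of y rel unit y deg",round(yaw-90-np.degrees(p[2]),2),"toolz",r[:,2].round(3),"gap",round(s["finger_gap"],4),"F",np.round(s["contact_force"],1),"M",np.round(s["wrist_torque"],2),"q",np.round(s["q"],2))
E
python3 -c "from h import *;where()"
```

```text
clock: 0.6
position: [0.2335, 0.6335, 0.593]
orientation: [0.176, 0.984, 0.006, 0.001]
contact_force: [0.3, -1.0, 1.3]
finger_gap: 0.0514
clock: 2.27
position: [0.5159, -0.0479, 0.5844]
orientation: [0.175, 0.985, 0.0, -0.0]
contact_force: [0.6, 1.4, 0.4]
finger_gap: 0.0218
clock: 2.6
position: [0.5157, -0.046, 0.5842]
orientation: [0.078, 0.997, -0.0, -0.0]
contact_force: [0.3, -0.6, 0.2]
finger_gap: 0.0219
t 2.60 tip [ 0.5156 -0.046   0.4022] unit-local [-0.0747 -0.0007  0.4022] yaw of y rel unit y deg -0.07 toolz [-0.001 -0.    -1.   ] gap 0.0219 F [ 0.3 -0.6  0.2] M [-0.02 -0.04  0.  ] q [-0.59  0.08  0.62  1.7  -0.05  1.38  1.44]
```

```bash
python3 -m crank '0 0 .035 0 0 0;0 0 .035 0 0 0;.0037 0 .012 0 0 0;.0037 0 .012 0 0 0;.0037 0 .012 0 0 0;.0037 0 .012 0 0 0;0 0 0 0 0 0' && python3 -c "from h import *;where()" && python3 -m crank '.0055 0 .0115 0 0 0;.0055 0 .0115 0 0 0;.0044 0 .012 0 0 0;.0044 0 .012 0 0 0;.0031 0 .0124 0 0 0;.0031 0 .0124 0 0 0;.0019 0 .0126 0 0 0;.0019 0 .0126 0 0 0;0 0 0 0 0 0' && python3 -c "from h import *;where()"
```

```text
clock: 3.18
position: [0.5, -0.043, 0.4646]
orientation: [0.077, 0.997, -0.0, -0.002]
contact_force: [-0.8, -0.3, -0.3]
finger_gap: 0.0221
t 3.18 tip [ 0.4992 -0.043   0.2826] unit-local [-0.0913 -0.0003  0.2826] yaw of y rel unit y deg 0.01 toolz [-0.004 -0.    -1.   ] gap 0.0221 F [-0.8 -0.3 -0.3] M [-0.   -0.01  0.02] q [-0.58  0.14  0.61  1.92 -0.09  1.12  1.48]
clock: 3.93
position: [0.4711, -0.0387, 0.3684]
orientation: [0.077, 0.997, -0.0, -0.001]
contact_force: [-0.8, -0.8, -0.3]
finger_gap: 0.0217
t 3.93 tip [ 0.4706 -0.0387  0.1864] unit-local [-0.1203 -0.0005  0.1864] yaw of y rel unit y deg 0.05 toolz [-0.003 -0.    -1.   ] gap 0.0217 F [-0.8 -0.8 -0.3] M [-0.03  0.06 -0.05] q [-0.56  0.2   0.59  2.09 -0.14  0.89  1.52]
```

```bash
python3 -m crank '0 0 .004 0 0 0;0 0 .004 0 0 0;0 0 .003 0 0 0;0 0 0 0 0 0' && python3 -c "
from h import *;where()
import cv2
ims=[cv2.resize(optics.snapshot(n)[b[0]:b[1],b[2]:b[3],::-1],(390,390),interpolation=cv2.INTER_CUBIC) for n,b in(('scene',(90,290,195,395)),('top',(90,290,240,440)))]
cv2.imwrite('pics/a.png',np.hstack(ims))"
```

```text
clock: 4.27
position: [0.4723, -0.0391, 0.3591]
orientation: [0.076, 0.997, 0.0, 0.001]
contact_force: [0.2, -0.0, 1.5]
finger_gap: 0.0218
t 4.27 tip [ 0.4725 -0.039   0.1771] unit-local [-0.1183 -0.0005  0.1771] yaw of y rel unit y deg 0.08 toolz [ 0.001  0.    -1.   ] gap 0.0218 F [ 0.2 -0.   1.5] M [ 0.19 -0.11  0.03] q [-0.55  0.22  0.58  2.1  -0.16  0.86  1.54]
```

View pics/a.png

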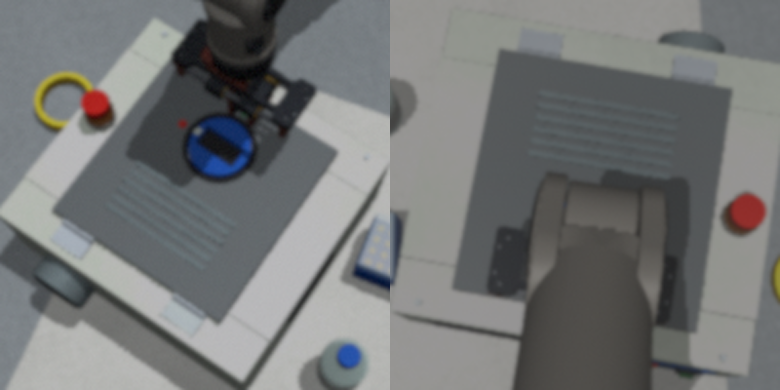

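```bash
python3 -m crank '0 0 -.015 0 0 0;0 0 -.015 0 0 0;0 0 0 0 0 0' && python3 -c "
from h import *;where()
import cv2
p=np.load('p.npy')
im=optics.snapshot('scene')[:,:,::-1].copy();cv2.imwrite('pics/b_full.png',im)
h=cv2.cvtColor(im,cv2.COLOR_BGR2HSV);m=cv2.inRange(h,(105,130,60),(125,255,255));m[:110]=0;m[220:]=0;m[:,:270]=0;m[:,350:]=0
c=max(cv2.findContours(m,0,1)[0],key=cv2.contourArea)
hl=cv2.convexHull(c);M=cv2.moments(hl);print('blue centroid',M['m10']/M['m00'],M['m01']/M['m00'],cv2.boundingRect(hl),cv2.fitEllipse(hl))
print('pred',proj('scene',cov(p,[[.195,0,.018],[.195,-.042,.018],[.195,.042,.018],[.153,0,.018],[.237,0,.018]],.02)).round(1).tolist())
s=cv2.resize(im[120:210,260:360],None,fx=7,fy=6,interpolation=cv2.INTER_CUBIC)
cv2.imwrite('pics/b.png',s)"
```

```text
clock: 4.62
position: [0.4726, -0.0396, 0.3908]
orientation: [0.077, 0.997, 0.0, 0.002]
contact_force: [0.6, 0.3, -0.3]
finger_gap: 0.0217
t 4.62 tip [ 0.4733 -0.0395  0.2088] unit-local [-0.1175 -0.0009  0.2088] yaw of y rel unit y deg 0.07 toolz [ 0.004  0.001 -1.   ] gap 0.0217 F [ 0.6  0.3 -0.3] M [-0.01 -0.07 -0.07] q [-0.58  0.17  0.6   2.07 -0.12  0.93  1.5 ]
blue centroid 307.3583704646722 164.8864841926586 (291, 150, 34, 31) ((307.4053649902344, 164.86314392089844), (30.90163803100586, 33.2428092956543), 82.44546508789062)
pred [[306.9, 163.9], [293.7, 155.6], [320.2, 172.2], [297.6, 176.5], [315.9, 151.5]]
```

View pics/b.png

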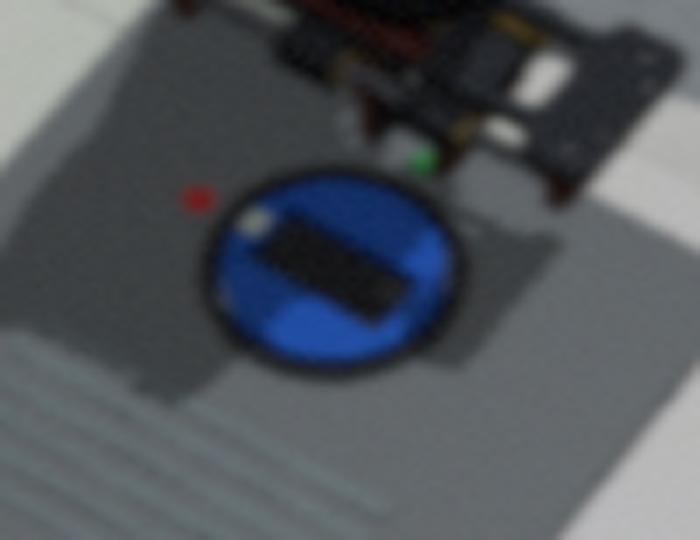

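```bash
python3 -m crank '-.0145 .0002 0 0 0 0;-.0145 .0003 0 0 0 0;-.0145 0.0003 0 0 0 0;-.0145 .0002 0 0 0 0;0 0 0 0 0 0;0 0 0 0 0 0' && python3 -c "from h import *;where()" && python3 -m crank '0 0 .01 0 0 0;0 0 .01 0 0 0;0 0 .006 0 0 0;0 0 .006 0 0 0;0 0 0 0 0 0;0 0 0 0 0 0' && python3 -c "from h import *;where()"
```

```text
clock: 5.17
position: [0.5291, -0.0472, 0.3876]
orientation: [0.077, 0.997, -0.0, -0.001]
contact_force: [-1.3, -0.1, 0.4]
finger_gap: 0.022
t 5.17 tip [ 0.5288 -0.0473  0.2056] unit-local [-0.0615 -0.      0.2056] yaw of y rel unit y deg 0.07 toolz [-0.002 -0.001 -1.   ] gap 0.022 F [-1.3 -0.1  0.4] M [ 0.04  0.   -0.04] q [-0.51  0.29  0.59  1.95 -0.19  0.96  1.59]
clock: 5.67
position: [0.5289, -0.0471, 0.3562]
orientation: [0.076, 0.997, -0.0, -0.001]
contact_force: [0.4, -0.1, 0.4]
finger_gap: 0.022
t 5.67 tip [ 0.5287 -0.0471  0.1742] unit-local [-6.160e-02  1.000e-04  1.742e-01] yaw of y rel unit y deg 0.09 toolz [-0.001 -0.    -1.   ] gap 0.022 F [ 0.4 -0.1  0.4] M [ 0.02 -0.06 -0.03] q [-0.5   0.33  0.57  1.98 -0.23  0.9   1.62]
```

```bash
python3 -m crank '-.002 0 .003 0 0 0;0 0 .003 0 0 0;0 0 .002 0 0 0;0 0 .002 0 0 0;0 0 0 0 0 0;0 0 0 0 0 0' && python3 -c "from h import *;where()"
```

```text
clock: 6.17
position: [0.5315, -0.0477, 0.3482]
orientation: [0.076, 0.997, 0.001, 0.0]
contact_force: [-4.0, 0.5, 15.7]
finger_gap: 0.0219
t 6.17 tip [ 0.5317 -0.0474  0.1662] unit-local [-0.0585  0.0003  0.1662] yaw of y rel unit y deg 0.08 toolz [ 0.001  0.001 -1.   ] gap 0.0219 F [-4.   0.5 15.7] M [0.2  1.14 0.03] q [-0.49  0.35  0.57  1.98 -0.24  0.88  1.63]
```

```bash
python3 -m crank '0 0 -.0004 0 0 .08;0 0 0 0 0 .08;0 0 0 0 0 .08;0 0 0 0 0 .08;0 0 0 0 0 .08;0 0 0 0 0 .08;0 0 0 0 0 .08;0 0 0 0 0 .08;0 0 0 0 0 .08;0 0 0 0 0 .08;0 0 0 0 0 0' && python3 -c "from h import *;where()"
```

```text
clock: 7.08
position: [0.5322, -0.0484, 0.3483]
orientation: [0.461, 0.888, 0.0, 0.002]
contact_force: [0.2, -2.0, 8.2]
finger_gap: 0.0216
t 7.08 tip [ 0.5328 -0.0486  0.1663] unit-local [-0.0573 -0.0007  0.1663] yaw of y rel unit y deg -46.02 toolz [ 0.003 -0.001 -1.   ] gap 0.0216 F [ 0.2 -2.   8.2] M [-0.51  0.09 -0.04] q [-0.63  0.39  0.77  1.99 -0.34  0.89  0.93]
```

```bash
python3 -m crank '0 0 .0005 0 0 .08;0 0 0 0 0 .08;0 0 0 0 0 .08;0 0 0 0 0 .08;0 0 0 0 0 .08;0 0 0 0 0 .08;0 0 0 0 0 .08;0 0 0 0 0 0' && python3 -c "from h import *;where()" && python3 -m crank '0 0 0 0 0 .06;0 0 0 0 0 .06;0 0 0 0 0 .06;0 0 0 0 0 .06;0 0 0 0 0 0' && python3 -c "from h import *;where()"
```

```text
clock: 7.75
position: [0.532, -0.0493, 0.3483]
orientation: [0.688, 0.725, 0.0, 0.002]
contact_force: [-2.9, -4.1, 13.1]
finger_gap: 0.0219
t 7.75 tip [ 0.5325 -0.0497  0.1663] unit-local [-0.0573 -0.0018  0.1663] yaw of y rel unit y deg -78.15 toolz [ 0.003 -0.002 -1.   ] gap 0.0219 F [-2.9 -4.1 13.1] M [-0.98  0.66 -0.13] q [-0.73  0.44  0.91  1.99 -0.43  0.92  0.46]
clock: 8.17
position: [0.5318, -0.0496, 0.3483]
orientation: [0.77, 0.638, 0.0, 0.002]
contact_force: [-3.0, -4.3, 14.3]
finger_gap: 0.022
t 8.17 tip [ 0.5323 -0.0501  0.1663] unit-local [-0.0575 -0.0022  0.1663] yaw of y rel unit y deg -91.85 toolz [ 0.003 -0.003 -1.   ] gap 0.022 F [-3.  -4.3 14.3] M [-1.21  0.87 -0.05] q [-0.77  0.46  0.98  1.99 -0.48  0.93  0.27]
```

```bash
for i in 1 2 3; do python3 -m crank '0 0 0 0 0 .05;0 0 0 0 0 .03;0 0 0 0 0 0' >/dev/null && python3 -c "from h import *;where()"; done
```

```text
t 8.42 tip [ 0.5322 -0.0502  0.1663] unit-local [-0.0577 -0.0023  0.1663] yaw of y rel unit y deg -96.36 toolz [ 0.003 -0.003 -1.   ] gap 0.0217 F [-4.  -5.7 15. ] M [-1.25  0.91  0.01] q [-0.78  0.47  1.    2.   -0.5   0.94  0.21]
t 8.67 tip [ 0.5327 -0.0493  0.1663] unit-local [-0.0572 -0.0014  0.1663] yaw of y rel unit y deg -100.89 toolz [ 0.003 -0.002 -1.   ] gap 0.0219 F [-1.5 -4.  13.5] M [-0.77  0.57  0.03] q [-0.8   0.48  1.02  2.   -0.51  0.94  0.14]
t 8.92 tip [ 0.5327 -0.049   0.1663] unit-local [-0.0573 -0.0011  0.1663] yaw of y rel unit y deg -105.28 toolz [ 0.003 -0.002 -1.   ] gap 0.0221 F [-2.2 -3.1 14.7] M [-0.75  0.69  1.12] q [-0.81  0.5   1.04  2.   -0.53  0.95  0.08]
```

```bash
python3 -m crank '0 0 0 0 0 .02;0 0 0 0 0 0' && python3 -c "from h import *;where()" && python3 -m crank '0 0 0 0 0 -.08;0 0 0 0 0 -.08;0 0 -.003 0 0 -.04;0 0 -.005 0 0 0;0 0 -.01 0 0 0;0 0 -.02 0 0 0;0 0 -.03 0 0 0;0 0 -.03 0 0 0;.02 0 -.03 0 0 0;0 .03 -.02 0 0 0;0 .04 0 0 0 0;0 .04 0 0 0 0;0 .04 0 0 0 0;0 0 0 0 0 0' && python3 -c "
from h import *;where()
import cv2
p=np.load('p.npy')
im=optics.snapshot('scene')[:,:,::-1].copy();t=optics.snapshot('top')[:,:,::-1].copy();cv2.imwrite('pics/cs.png',im);cv2.imwrite('pics/ct.png',t)
for ph in(.006,.02): print(proj('scene',cov(p,[[.195,0,.018],[.28,-.135,.012],[.28,.135,.012]],ph)).round(1).tolist())
cv2.imwrite('pics/c.png',np.hstack([cv2.resize(a,(400,560),interpolation=cv2.INTER_CUBIC) for a in(im[90:230,255:355],t[110:290,270:400])]))"
```

```text
clock: 9.08
position: [0.5322, -0.0486, 0.3483]
orientation: [0.844, 0.536, 0.0, 0.002]
contact_force: [-2.4, -2.7, 13.8]
finger_gap: 0.0224
t 9.08 tip [ 0.5327 -0.049   0.1663] unit-local [-0.0573 -0.0011  0.1663] yaw of y rel unit y deg -106.3 toolz [ 0.003 -0.003 -1.   ] gap 0.0224 F [-2.4 -2.7 13.8] M [-0.85  0.71  1.56] q [-0.81  0.5   1.05  2.   -0.53  0.95  0.07]
clock: 10.25
position: [0.6863, -0.0641, 0.4926]
orientation: [0.788, 0.616, -0.002, 0.001]
contact_force: [-1.1, 0.1, -0.7]
finger_gap: 0.0215
t 10.25 tip [ 0.6861 -0.0649  0.3106] unit-local [0.0968 0.0068 0.3106] yaw of y rel unit y deg -95.06 toolz [-0.001 -0.004 -1.   ] gap 0.0215 F [-1.1  0.1 -0.7] M [ 0.02  0.15 -0.02] q [-0.6   0.61  0.99  1.45 -0.51  1.36  0.17]
[[307.0, 164.2], [284.1, 115.7], [367.9, 166.6]]
[[306.9, 163.9], [283.9, 115.0], [368.0, 166.1]]
```

View pics/c.png

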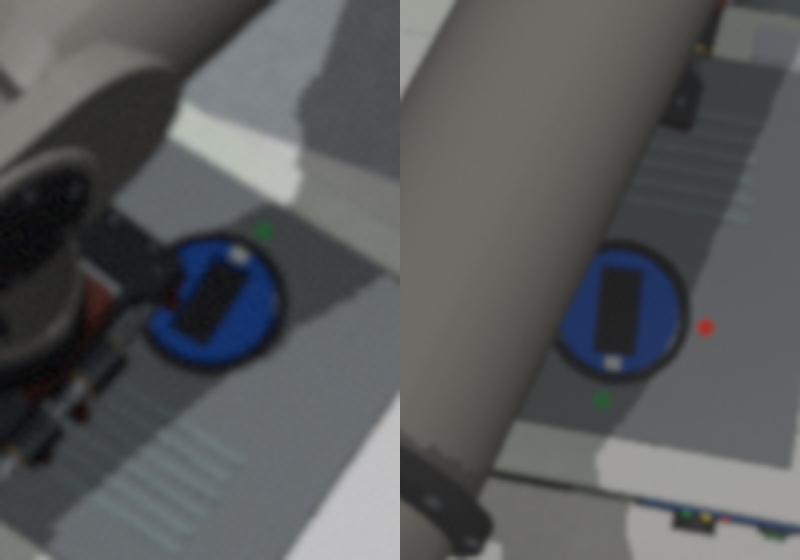

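```bash
python3 -m crank '0 0 -.035 0 0 0;0 0 -.035 0 0 0;.035 0 0 0 0 0;.035 0 0 0 0 0;.035 0 0 0 0 0;.035 0 0 0 0 0;.035 0 0 0 0 0;.035 0 0 0 0 0;.035 0 0 0 0 0;.035 0 0 0 0 0;.035 0 0 0 0 0;.035 0 0 0 0 0;0 0 0 0 0 0;0 0 0 0 0 0' && python3 -c "
from h import *;where()
import cv2
p=np.load('p.npy')
def back(n,uv,z):
    c=optics.calibration(n);K=np.array(c['K']);T=np.array(c['cam_to_world']);d=T[:3,:3]@[(uv[0]-K[0,2])/K[0,0],-(uv[1]-K[1,2])/K[1,1],-1]
    return T[:3,3]+d*(z-T[2,3])/d[2]
for n in('scene','top'):
    im=optics.snapshot(n)[:,:,::-1].copy();cv2.imwrite('pics/d_%s.png'%n,im)
    h=cv2.cvtColor(im,cv2.COLOR_BGR2HSV)
    u,v=proj(n,cov(p,[.195,0,.018],.006))[0]
    w=np.zeros(h.shape[:2],np.uint8);cv2.circle(w,(round(u),round(v)),34,255,-1)
    def cen(lo,hi,w=w):
        m=cv2.inRange(h,lo,hi)&w;c=max(cv2.findContours(m,0,1)[0],key=cv2.contourArea);c=cv2.convexHull(c);M=cv2.moments(c)
        return np.array([c[:,0,0].mean(),c[:,0,1].mean()]) if M['m00']==0 else np.array([M['m10'],M['m01']])/M['m00']
    b=cen((105,130,40),(125,255,255))
    w2=np.zeros_like(w);cv2.circle(w2,(round(b[0]),round(b[1])),16,255,-1)
    pts={'dial':(b,.180),'green':(cen((45,70,40),(80,255,255)),.175),'red':(cen((0,120,60),(8,255,255)),.175),'ptr':(cen((0,0,120),(180,90,255),w2),.180)}
    c0=back(n,*pts['dial'])
    for k,(q,z) in pts.items():
        d=back(n,q,z)-c0;print(n,k,q.round(1),'mm',(d[:2]*1e3).round(1),'unit angle',round(np.degrees(np.arctan2(d[1],d[0])-p[2])%360,1))
a,b=[cv2.imread('pics/d_%s.png'%n) for n in('scene','top')]
cv2.imwrite('pics/d.png',np.hstack([cv2.resize(x,(400,400),interpolation=cv2.INTER_CUBIC) for x in(a[90:290,195:395],b[90:290,240:440])]))"
```

```text
clock: 11.52
position: [0.7642, 0.2794, 0.5646]
orientation: [0.786, 0.618, -0.0, -0.0]
contact_force: [0.7, -0.5, 0.2]
finger_gap: 0.022
t 11.52 tip [0.7641 0.2794 0.3826] unit-local [0.1208 0.359  0.3826] yaw of y rel unit y deg -94.78 toolz [-0. -0. -1.] gap 0.022 F [ 0.7 -0.5  0.2] M [-0.09  0.04  0.01] q [-0.8   0.81  0.95  0.92 -0.63  1.65 -0.33]
scene dial [307.2 165.1] mm [0. 0.] unit angle 8.8
scene green [320.5 147.2] mm [-63.2   8.7] unit angle 181.1
scene red [288.3 153. ] mm [-11.8 -61.7] unit angle 268.0
scene ptr [314.2 153.3] mm [-38.1   2.1] unit angle 185.7
top dial [340.5 209.4] mm [0. 0.] unit angle 8.8
top green [335.5 238. ] mm [-60.8   9.4] unit angle 180.1
top red [368.9 214.9] mm [ -9.5 -61.2] unit angle 270.0
top ptr [338.7 224.3] mm [-32.1   3.3] unit angle 182.9
```

View pics/d.png

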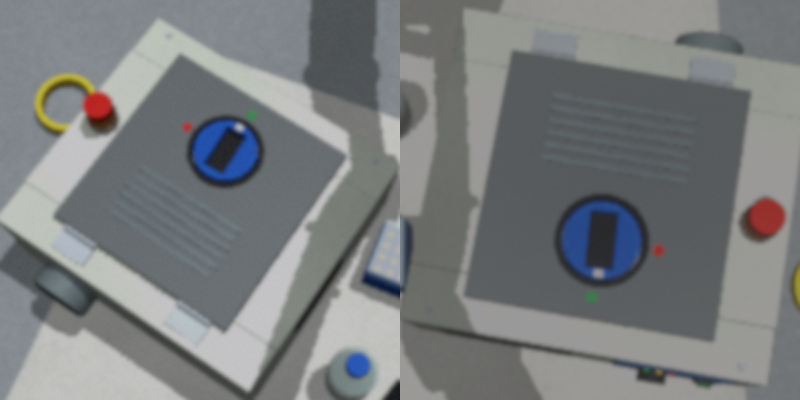

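```bash
cat > slot.py <<'E'
from h import *
import cv2,sys
# rectify dial plane to metric unit-aligned view, then find axis of the dark slot
p=np.load('p.npy')
def axis(n,im,ph,z=.018):
    L=np.array([[.195+a,b,z] for a,b in((.05,.05),(.05,-.05),(-.05,-.05),(-.05,.05))])
    H=cv2.getPerspectiveTransform(proj(n,cov(p,L,ph)).astype(np.float32),np.float32([[0,400],[400,400],[400,0],[0,0]]))
    w=cv2.warpPerspective(im,H,(400,400),flags=cv2.INTER_CUBIC)   # 0.25 mm/px; down=front, right=-y
    b=w[:,:,0].astype(int)
    m=((b<75)*255).astype(np.uint8)
    k,lab,st,ce=cv2.connectedComponentsWithStats(m,connectivity=4)
    i=lab[150:250,150:250];i=np.bincount(i[i>0]).argmax()
    c=max(cv2.findContours((lab==i).astype(np.uint8),0,1)[0],key=cv2.contourArea)
    r=cv2.minAreaRect(c);M=cv2.moments((lab==i).astype(np.uint8),True)
    th=np.degrees(.5*np.arctan2(2*M['mu11'],M['mu20']-M['mu02']))
    print(n,'slot axis deg (0 = along y, 90 = along x)',round(th%180,1),'rect',np.round(r[1],0)*.25,round(r[2],1),'centre',ce[i].round())
if __name__=='__main__':
    for n,f,ph in(('scene',sys.argv[1],float(sys.argv[3])),('top',sys.argv[2],float(sys.argv[3]))): axis(n,cv2.imread(f),ph)
E
python3 slot.py pics/d_scene.png pics/d_top.png .006; python3 slot.py pics/scene0.png pics/top0.png .5645; python3 slot.py pics/b_full.png pics/b_full.png .02
```

```text
scene slot axis deg (0 = along y, 90 = along x) 86.3 rect [56.25 24.  ] 86.2 centre [195. 199.]
top slot axis deg (0 = along y, 90 = along x) 86.3 rect [57.75 26.5 ] 86.4 centre [199. 200.]
scene slot axis deg (0 = along y, 90 = along x) 1.9 rect [59.75 24.5 ] 1.9 centre [203. 198.]
top slot axis deg (0 = along y, 90 = along x) 1.9 rect [61.5 15. ] 2.2 centre [199. 201.]
scene slot axis deg (0 = along y, 90 = along x) 0.3 rect [60.75 29.5 ] 1.8 centre [202. 199.]Traceback (most recent call last):
  File "slot.py", line 18, in <module>
    for n,f,ph in(('scene',sys.argv[1],float(sys.argv[3])),('top',sys.argv[2],float(sys.argv[3]))): axis(n,cv2.imread(f),ph)
                                                                                                    ~~~~^^^^^^^^^^^^^^^^^^^^
  File "slot.py", line 12, in axis
    i=lab[150:250,150:250];i=np.bincount(i[i>0]).argmax()
                             ~~~~~~~~~~~~~~~~~~~~~~~~~~^^
ValueError: attempt to get argmax of an empty sequence
```

```bash
python3 -m crank '0 0 0 0 0 -.083;0 0 0 0 0 0;-.0257 -.0128 0 0 0 0;-.0257 -.0128 0 0 0 0;-.0257 -.0128 0 0 0 0;-.0257 -.0128 0 0 0 0;-.0257 -.0128 0 0 0 0;-.0257 -.0128 0 0 0 0;-.0257 -.0128 0 0 0 0;-.0257 -.0128 0 0 0 0;-.0257 -.0128 0 0 0 0;-.0257 -.0128 0 0 0 0;-.0257 -.0128 0 0 0 0;-.0257 -.0128 0 0 0 0;-.0257 -.0128 0 0 0 0;-.0257 -.0128 0 0 0 0;0 0 0 0 0 0;0 0 0 0 0 0' && python3 -c "from h import *;where()"
```

```text
clock: 13.12
position: [0.5299, -0.0543, 0.5648]
orientation: [0.763, 0.646, 0.001, -0.001]
contact_force: [-0.1, -0.1, 0.2]
finger_gap: 0.0218
t 13.12 tip [ 0.5299 -0.0535  0.3828] unit-local [-0.0593 -0.006   0.3828] yaw of y rel unit y deg -90.64 toolz [ 0.     0.004 -1.   ] gap 0.0218 F [-0.1 -0.1  0.2] M [-0.02  0.02  0.01] q [-1.01  0.21  1.2   1.72 -0.21  1.35  0.07]
```

```bash
python3 -m crank '.005 .001 .03 0 0 0;0 0 .035 0 0 0;0 0 .035 0 0 0;0 0 .035 0 0 0;0 0 .03 0 0 0;0 0 .02 0 0 0;0 0 0 0 0 0;0 0 0 0 0 0' && python3 -c "from h import *;where()"
```

```text
clock: 13.78
position: [0.5334, -0.0459, 0.3791]
orientation: [0.761, 0.648, -0.001, -0.0]
contact_force: [-0.5, -1.7, 0.8]
finger_gap: 0.0222
t 13.78 tip [ 0.533  -0.046   0.1971] unit-local [-0.0574  0.0019  0.1971] yaw of y rel unit y deg -90.32 toolz [-0.002 -0.001 -1.   ] gap 0.0222 F [-0.5 -1.7  0.8] M [-0.11  0.06  0.04] q [-0.82  0.43  1.02  1.96 -0.44  0.99  0.25]
```

```bash
python3 -m crank '-.002 0 .012 0 0 0;0 0 .008 0 0 0;0 0 .005 0 0 0;0 0 .003 0 0 0;0 0 0 0 0 0;0 0 0 0 0 0' && python3 -c "from h import *;where()" && python3 -m crank '0 0 0 0 0 .07;0 0 0 0 0 .07;0 0 0 0 0 .05;0 0 0 0 0 .05;0 0 0 0 0 0;0 0 0 0 0 0' && python3 -c "from h import *;where()"
```

```text
clock: 14.28
position: [0.5332, -0.0483, 0.3517]
orientation: [0.761, 0.649, 0.0, 0.0]
contact_force: [1.6, 0.9, -0.5]
finger_gap: 0.0219
t 14.28 tip [ 0.5332 -0.0482  0.1697] unit-local [-0.0569 -0.0003  0.1697] yaw of y rel unit y deg -90.27 toolz [ 0.  0. -1.] gap 0.0219 F [ 1.6  0.9 -0.5] M [-0.06  0.05  0.02] q [-0.78  0.46  0.98  1.99 -0.48  0.94  0.29]
clock: 14.78
position: [0.5328, -0.0488, 0.3519]
orientation: [0.833, 0.554, -0.001, 0.0]
contact_force: [-4.3, -2.4, 5.3]
finger_gap: 0.0219
t 14.78 tip [ 0.5326 -0.049   0.1699] unit-local [-0.0574 -0.0011  0.1699] yaw of y rel unit y deg -103.91 toolz [-0.001 -0.001 -1.   ] gap 0.0219 F [-4.3 -2.4  5.3] M [-0.66  1.01  0.54] q [-0.81  0.49  1.05  1.99 -0.53  0.96  0.1 ]
```

```bash
for i in 1 2 3; do python3 -m crank '0 0 0 0 0 .03;0 0 0 0 0 0' >/dev/null && python3 -c "from h import *;where()"; done
```

```text
t 14.95 tip [ 0.5326 -0.0489  0.1699] unit-local [-0.0574 -0.001   0.1699] yaw of y rel unit y deg -105.68 toolz [-0.001 -0.001 -1.   ] gap 0.0225 F [-5.1 -3.2  6.3] M [-0.78  1.22  1.16] q [-0.82  0.5   1.06  1.99 -0.53  0.96  0.08]
t 15.12 tip [ 0.533 -0.049  0.17 ] unit-local [-0.057  -0.0011  0.17  ] yaw of y rel unit y deg -107.35 toolz [-0.    -0.001 -1.   ] gap 0.0223 F [-3.5 -4.5  5.5] M [-0.92  1.07  1.63] q [-0.82  0.5   1.07  1.99 -0.54  0.96  0.06]
t 15.28 tip [ 0.533 -0.049  0.17 ] unit-local [-0.057 -0.001  0.17 ] yaw of y rel unit y deg -108.95 toolz [-0.001 -0.002 -1.   ] gap 0.0222 F [-4.5 -4.5  6.2] M [-1.01  1.14  2.34] q [-0.83  0.51  1.07  1.99 -0.54  0.97  0.03]
```

```bash
python3 -m crank '0 0 0 0 0 -.04;0 0 -.001 0 0 -.04;0 0 -.002 0 0 -.03;0 0 0 0 0 -.03;0 0 0 0 0 0' && python3 -c "from h import *;where()" && python3 -m crank '0 0 -.004 0 0 0;0 0 -.006 0 0 0;0 0 -.015 0 0 0;0 0 -.03 0 0 0;0 0 -.035 0 0 0;0 0 -.035 0 0 0;0 0 -.035 0 0 0;.035 0 -.02 0 0 0;.035 0 0 0 0 0;.035 0 0 0 0 0;.035 0 0 0 0 0;.035 0 0 0 0 0;.035 0 0 0 0 0;.035 0 0 0 0 0;.035 0 0 0 0 0;.035 0 0 0 0 0;0 0 0 0 0 0;0 0 0 0 0 0' && python3 -c "
from h import *;where()
import cv2
for n in('scene','top'): cv2.imwrite('pics/e_%s.png'%n,optics.snapshot(n)[:,:,::-1])
a,b=[cv2.imread('pics/e_%s.png'%n) for n in('scene','top')]
cv2.imwrite('pics/e.png',np.hstack([cv2.resize(x,(400,400),interpolation=cv2.INTER_CUBIC) for x in(a[90:290,195:395],b[90:290,240:440])]))" && python3 slot.py pics/e_scene.png pics/e_top.png .006
```

```text
clock: 15.7
position: [0.5331, -0.0485, 0.3547]
orientation: [0.819, 0.574, 0.0, 0.0]
contact_force: [-0.0, -3.6, -1.8]
finger_gap: 0.0217
t 15.70 tip [ 0.5332 -0.0485  0.1727] unit-local [-0.0569 -0.0005  0.1727] yaw of y rel unit y deg -101.12 toolz [ 0.001  0.    -1.   ] gap 0.0217 F [-0.  -3.6 -1.8] M [-1.    0.26  0.07] q [-0.81  0.48  1.04  1.99 -0.51  0.96  0.14]
clock: 17.2
position: [0.6406, 0.2517, 0.5342]
orientation: [0.818, 0.576, -0.0, -0.0]
contact_force: [0.4, -1.0, 0.4]
finger_gap: 0.0219
t 17.20 tip [0.6405 0.2517 0.3522] unit-local [0.003  0.3126 0.3522] yaw of y rel unit y deg -100.85 toolz [-0.  0. -1.] gap 0.0219 F [ 0.4 -1.   0.4] M [-0.08  0.04 -0.05] q [-1.1   0.61  1.08  1.39 -0.54  1.45 -0.38]
scene slot axis deg (0 = along y, 90 = along x) 90.1 rect [24.   56.25] 0.0 centre [196. 199.]
top slot axis deg (0 = along y, 90 = along x) 90.2 rect [57.25 26.25] 90.0 centre [199. 200.]
```

View pics/e.png

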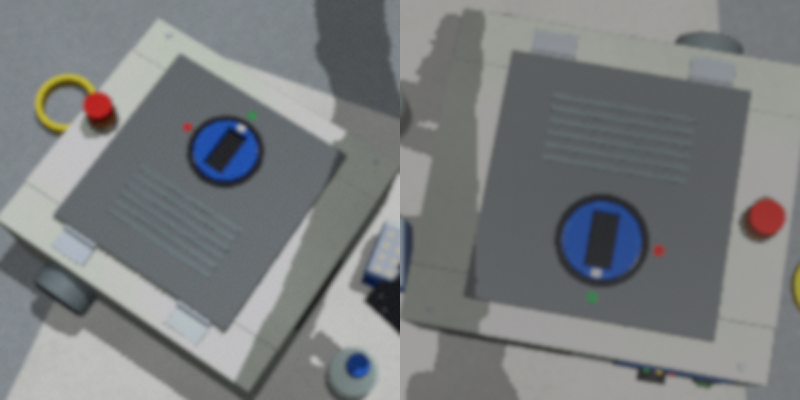

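```bash
python3 -c "from workcell import robot;print(robot.sign_off())"
```

```text
the job is handed in; nothing more can be done
None
```

I pushed the cover down onto its seal and turned the lock clockwise to its hard stop at the green dot. I handed in at about 17 s of the 45 s, with the arm clear of everything.

- **Order of work:** I pressed near the front edge with the fingertips until the cover met the seal. I then set the tips in the slot with the cover pressed down (about 15 N, easing to 8–15 N during the turn) and turned the dial. The torque rose to about 1.6 N m, which I took as the stop.
- **Check that disagreed:** After the first release, the pictures showed the slot at about 86° instead of 90°. I think the fingertips dragged the dial back as I unwound them while still pressing.
- **Correction:** I re-entered the slot, turned until the torque reached 2.3 N m at the stop, and unloaded the tips before lifting out.
- **Last checks:** The slot reads 90.1° in the scene camera and 90.2° in the top camera, with the pointer at the green dot. That method read 0.3–1.9° with the dial still unlocked, so it could be off by up to 2°. In the pictures the cover lies flat after release, though I did not measure its final angle.
- **Surroundings:** The jar and tape look unmoved. The tip box and bottle are partly out of the last crops or in shadow, so I only saw that nothing obvious had shifted. The highest wrist force I read was about 16 N.

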